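Close up a packed lunch cool box: cool panel, lid, catch

ROBOT

A 6-joint arm with a two-finger parallel gripper is mounted at the origin on a cart in front of the work surface, level with it; the furniture and walls round the work are solid. World frame = base frame: x ahead of the robot, y to its left, z up, the work surface at z = 0. Lengths are in m, angles in rad, forces in N, time in s.
With the tool pointing down it reaches from about 0.35 to 0.775 m from the base axis. Payload 5.5 kg.
Tool frame: the origin (TCP) lies midway between the tips of the shut fingers; the grasp point (between the pads) lies grasp_offset behind it (grasp_offset is the distance from the TCP to the grasp point, in m); z points along the fingers, y is the line along which they close (so a half turn about z gives the same grasp; the last joint's range is limited). The gripper opens to 85 mm and grips with 20 to 120 N. Pads are 22 mm wide; open, the fingers measure 114 mm over their backs; the gripper's body (76 mm by 85 mm) begins 54 mm behind the grasp point. The pads swing forward as they close: fully open they stand 13 mm farther back than shut.
Start: joints at [-1.451, 0.313, 0.046, 1.304, 0, 1.431], TCP at [0.148, -0.556, 0.231] pointing down, gripper open.
Joint ranges: [-2.76, 2.76], [-0.86, 1.69], [-1.03, 1.26], [-2.2, 2.34], [-1.47, 1.5], [-3.14, 3.14]. Speed limits (rad/s): [2.57, 2.57, 3.14, 3.14, 3.14, 3.14].

INTERFACE

Orientations are given as a unit quaternion [w, x, y, z].
In Python, from workcell import * gives the robot as it stands.
- The arm moves only by the tool step_arm, never from a script. Its argument "deltas" is a list of rows, each a list of 7 numbers: the shift along the world's x, y, z in mm, then the turn, a rotation vector about the world's x, y, z in degrees, then the gripper's target within -1 to 1 (fully open at 1, half-way at 0, shut at -1). A call has 1 to 5 rows; each row shifts and turns the commanded pose from where the row before left it; what a row does not reach is not made up. A row lasts 1/10 s, in which the tool goes at most 50 mm and 8.59 degrees, less where a joint would pass 70% of its speed; a pose out of reach is approached as far as the arm can. A call is refused whole if a number of a shift passes 50 or a number of a turn 8.59, either way. A call with a gripper value outside its range is refused whole. The fingers move at their own pace and stop on an object; "newtons" is the grip in N (left out, the last holds). Time passes only in rows, so rows that do not move let the fingers close. It gives the time, the measured TCP pose, the force, the opening and the grip force at its end, in the units of the state.
- get_state(): the state, without advancing time (a new reading comes with each control period).
- read_camera(name): name is "scene" or "top" or "wrist"; returns a dict with "image" (400x640x3 uint8, red, green, blue), "z_map" (400x640 float32, m along the optical axis (not along the pixel's ray), 0 where there is no reading), "K" (3x3 intrinsics, pixels), "world_from_camera" (4x4, takes a point from camera to world coordinates). Camera axes: x right, y down, z forward; pixel columns grow to the right and rows downward; lengths in m; the calibration is good to about 2 mm. A picture is of the moment at which its call begins.
- hand_in(): hands the job in; it is judged then, once.
The state is a dict: "clock": time; "joint_pos": joint angles; "qvel": joint speeds; "tau": joint torques, N m; "tcp_pos": TCP position; "orientation": TCP orientation; "wrist_force": force on the tool from outside, world axes, zero at the start; "ft_torque": the same for the moment, N m; "finger_gap": finger opening in m; "grip_force": force on a finger pad.
Only numpy, scipy, OpenCV 4.12 (cv2) and the standard library are available. Lean on these libraries where they do the work, as an engineer would, in place of code of your own. Each camera call takes 0.05 s, during which the arm holds its last target. There are 200 camera calls.

TASK

The lunch cool box is packed: push its upright cool panel down until it lies flat over the food compartment, swing the open lid over from behind and press it fully shut, then push the catch on the lid all the way to the left to lock it. Only push with the fingers: grip or lift nothing, and leave the packed food and the things standing beside the box where they are.

Things in the scene. Friction and masses are not known exactly. Their poses are not given: they have to be found in the camera images.
- coolbox: Grey hard-shell lunch cool box, white inside, fixed on the worktop; 155 (x) x 250 (y) x 120 mm to the rim, walls 11 mm. Origin: centre of its underside; x to the lid hinge (roughly away from the robot), y left, z up. A black carrying handle is folded down round it, reaching 20 mm past the front face and 10 mm past the sides.
- box_in (a point): Centre of the box's inner floor, 15 mm above the worktop, axes as the box. A divider across the inside at y = -45 mm (8 mm thick, its top 100 mm above the worktop) parts the food compartment (left, 155 mm wide) from a side compartment (right, 65 mm).
- panel (a joint): Hinge of the cool panel, rad: 0 = flat over the food compartment on its ledges and the divider, 1.57 = upright, stop at 1.75 (leaning out to the left). Friction hinge (about 0.2 N m): the panel stays at any angle it is left at, so it must be pushed all the way down (about 2 N near its free edge).
- panel_hinge (a point): Middle of the panel's hinge axis, by the left wall: 108 mm left of the box's centre, 106 mm above the worktop. The axis runs along the box's x; axes as the box.
- panel_mid (a point): Centre of the cool panel, a white plate with four raised pads on each face: 118 mm along the hinge x 150 mm, 12 mm thick; 78 mm from the hinge axis, mid-thickness. Axes: x along the hinge (the box's x), y from free edge to hinge, z normal to the plate, up when flat and outward (left) when upright. Flat, its upper face is 112 mm above the worktop, 8 mm below the rim.
- panel_edge (a point): Middle of the panel's free edge, 150 mm from the hinge axis; about 255 mm above the worktop while upright.
- lid (a joint): Hinge of the lid, rad: 0 = fully shut on the rim, 1.57 = upright behind the box, stop at 1.72 (leaning back). Stiff friction hinge (about 0.45 N m): the lid stays at any angle it is left at and must be pushed all the way (2 to 6 N near its front edge). A panel left standing blocks the lid.
- lid_hinge (a point): Middle of the lid's hinge axis at the far rim: 79.5 mm behind the box's centre, 120 mm above the worktop. The axis runs along the box's y; axes as the box.
- lid_mid (a point): Centre of the lid, a grey plate 157 (front to hinge) x 256 x 20 mm, 80.5 mm from the hinge, mid-thickness. Axes: x from front edge to hinge, y the box's y, z normal to the plate on its outer face (up when shut, away from the robot when upright). Outer face: 11.5 mm along z from here (a raised field; 10 mm at the margins), 23.5 mm from the hinge axis; when shut, 143.5 mm above the worktop.
- lid_edge (a point): Middle of the lid's front edge, 161 mm from the hinge; about 280 mm above the worktop while the lid is upright.
- catch (a joint): Travel of the sliding catch on the lid, m: 0 = open (to the right), 0.024 = locked, its stop, with its tongue under the keeper on the box's front. It moves along the lid's y, to the left as one looks from the robot with the lid shut. Friction holds it anywhere; it takes about 2 to 3 N. Locked before the lid is down, it keeps the lid from shutting.
- catch_knob (a point): Centre of the catch's black knob, 26 (front to back) x 12 (along its travel) x 15 mm high, standing on the lid's outer face 23 mm from its front edge. Axes as lid_mid. With the lid shut, the knob reaches from 142 to 157 mm above the worktop; open, it is 16 mm right of the lid's middle. Its 18 mm wide tongue runs forward over the edge.
- yoghurt_pot: Yoghurt pot, 72 mm across and 72 mm high, upright in the food compartment under the panel's place. Origin at the centre of its foot. Not to be disturbed.
- pod_a: Brown coffee pod, 51 mm across and 31 mm high, in the side compartment. Origin at the centre of its underside. Not to be disturbed.
- pod_b: Red coffee pod, as pod_a, beside it. Not to be disturbed.
- jam_jar: Jam jar, 69 mm across and 99 mm high, on the worktop about 19 to 23 cm left or right of the box's centre. Origin at the centre of its foot. Not to be disturbed.
- espresso_cup: White espresso cup, 62 x 88 x 50 mm, on the worktop about 19 to 23 cm from the box's centre, on the other side from the jar. Origin at foot level under it. Not to be disturbed.

How it is judged:
By the outcome, as a careful person would: the job done as asked, in the order asked, and still so for the second after the job is handed in, with the robot touching nothing.
It also fails if it takes over 69 s, if anything falls off the work surface, if the arm or the gripper's body presses on something with over 40 N, if the wrist force passes 120 N, or if a joint passes its speed limit or range.

## Working session

There is one attempt and no reset: what is moved stays moved. The work goes in short steps, Python scripts to look and compute and a tool call to move; the robot and the scene stay as the last step left them, time stands still between calls to the robot, and variables do not carry over. Pictures are saved under pics/ and viewed, at most 10 in all, crops included, and the job is handed in when it is done.

Besides the shell and the picture viewer there is one more tool, called after "Emit:" as a command line: name --pt "numbers of a row" for each row, then --argument value for the rest. step_arm: Moves the arm, as the interface text tells. Its arguments: {"type":"object","properties":{"deltas":{"type":"array","items":{"type":"array","items":{"type":"number"}}},"newtons":{"type":"number"}},"required":["deltas"]}

```bash
mkdir -p pics; python3 - <<'E'
from workcell import *
import cv2,numpy as np,pickle
d={n:read_camera(n) for n in("scene","top")}
pickle.dump(d,open("d0.pkl","wb"))
for n in d: cv2.imwrite(f"pics/{n}0.png",d[n]["image"][:,:,::-1]); print(n,d[n]["world_from_camera"].round(3).tolist(),d[n]["K"].tolist())
s=get_state();print(s)
E
```

```text
scene [[-0.099, -0.852, 0.514, 0.052], [-0.995, 0.08, -0.06, 0.336], [0.01, -0.517, -0.856, 0.841], [0.0, 0.0, 0.0, 1.0]] [[401.6648715447286, 0.0, 320.5903409292191], [0.0, 401.6648715447286, 202.66683558347535], [0.0, 0.0, 1.0]]
top [[-0.016, -0.985, 0.171, 0.297], [-1.0, 0.013, -0.02, 0.309], [0.018, -0.171, -0.985, 1.113], [0.0, 0.0, 0.0, 1.0]] [[484.7465468129255, 0.0, 314.2065227437475], [0.0, 484.7465468129255, 205.3807339222259], [0.0, 0.0, 1.0]]
{'clock': 0.1, 'joint_pos': array([-1.45059340e+00,  3.13926617e-01,  4.51226223e-02,  1.30358509e+00,
       -1.81187113e-05,  1.43118144e+00]), 'qvel': array([ 0.00074558,  0.00013547,  0.00196252, -0.0001176 ,  0.00065584,
        0.00086779]), 'tau': array([ 1.85337478e-03, -4.81725776e+01,  2.99242920e+01,  1.27964621e-02,
       -1.16492711e-04,  1.75115730e-05]), 'tcp_pos': array([ 0.14764457, -0.55527158,  0.23050956]), 'orientation': array([-7.96428571e-04,  9.91573383e-01,  1.29543784e-01, -1.32941864e-06]), 'wrist_force': array([0.04622191, 0.23659786, 0.63407313]), 'ft_torque': array([-0.02708105,  0.03081886,  0.05438173]), 'grip_force': 0.0, 'finger_gap': 0.08535266573233796}
```

View pics/scene0.png

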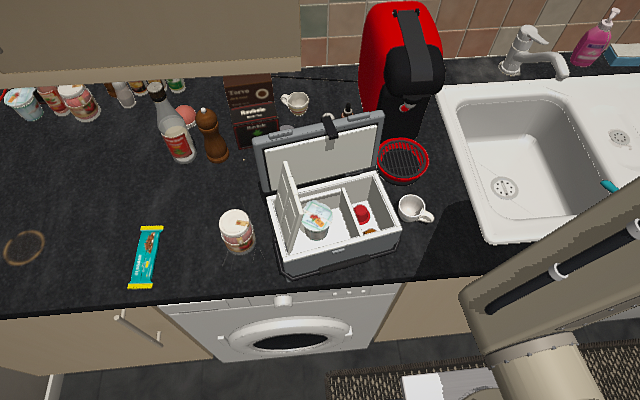

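View pics/top0.png

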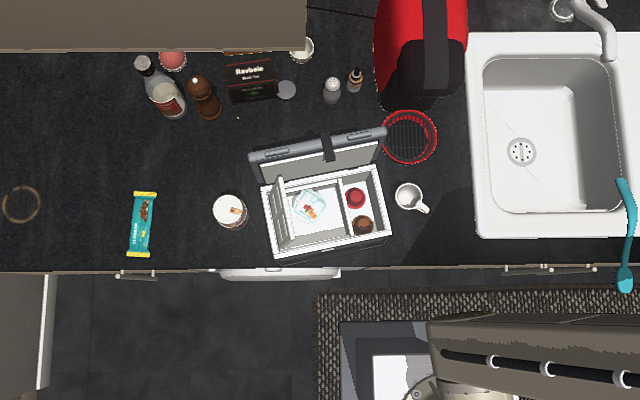

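The box sits mid-picture (top view: rim corners about (263,190), (378,165), (392,235), (275,258)). The lid is upright behind, the panel upright at left, the jar at (229,210) and the cup at (408,196). A red machine stands behind at right and a wall cupboard at upper left.

```bash
cat > h.py <<'E'
import numpy as np,cv2,pickle
def cloud(c):
    z=c["z_map"];v,u=np.mgrid[:400,:640];K=c["K"]
    p=np.stack([(u-K[0,2])/K[0,0]*z,(v-K[1,2])/K[1,1]*z,z],-1)
    T=c["world_from_camera"];p=p@T[:3,:3].T+T[:3,3];p[z==0]=np.nan;return p
E
python3 - <<'E'
from h import *
d=pickle.load(open("d0.pkl","rb"))
P=np.concatenate([cloud(d[n]).reshape(-1,3) for n in d])
for n in d:
    p=cloud(d[n]);q=p[100:270,180:440].reshape(-1,3)
    m=(abs(q[:,2]-.12)<.004);q=q[m]
    # keep near rim
    r=cv2.minAreaRect(q[:,:2].astype(np.float32)*1000);print(n,m.sum(),r,cv2.boxPoints(r).round().tolist())
p=cloud(d["top"])
for uv in [(252,155),(384,128),(263,190),(378,166),(391,236),(275,258),(280,180),(292,246),(230,210),(408,196),(328,150),(330,140),(300,20),(200,20),(250,45),(415,100),(440,60),(408,135)]:
    print(uv,p[uv[1],uv[0]].round(3))
a=d["top"]["image"][100:280,200:450,::-1];b=d["scene"]["image"][95:290,200:450,::-1]
cv2.imwrite("pics/c1.png",cv2.resize(a,None,fx=3.2,fy=3.2,interpolation=2))
cv2.imwrite("pics/c2.png",cv2.resize(b,None,fx=3,fy=3,interpolation=2))
# highest obstacles in region
m=(P[:,0]>.55)&(P[:,0]<.9)&(P[:,1]>.0)&(P[:,1]<.6)&(P[:,2]>.2);q=P[m]
for x in np.arange(.55,.9,.05):
  print(round(x,2),[ (lambda s: round(float(s.max()),2) if len(s) else 0)(q[(q[:,0]>=x)&(q[:,0]<x+.05)&(q[:,1]>=y)&(q[:,1]<y+.05),2]) for y in np.arange(0,.6,.05)])
E
```

```text
scene 2088 ((562.7645874023438, 288.39544677734375), (392.3724670410156, 586.203369140625), 4.2653279304504395) [[345.0, 566.0], [389.0, -18.0], [780.0, 11.0], [737.0, 595.0]]
top 1826 ((562.6522827148438, 315.14947509765625), (440.6352233886719, 275.2743835449219), 25.629108428955078) [[304.0, 344.0], [424.0, 96.0], [821.0, 286.0], [702.0, 535.0]]
(252, 155) [0.533 0.4   0.279]
(384, 128) [0.58  0.164 0.283]
(263, 190) [0.503 0.395 0.116]
(378, 166) [0.582 0.133 0.001]
(391, 236) [ 0.416  0.109 -0.002]
(275, 258) [0.361 0.37  0.12 ]
(280, 180) [0.493 0.352 0.253]
(292, 246) [0.394 0.338 0.014]
(230, 210) [0.465 0.466 0.096]
(408, 196) [0.508 0.066 0.004]
(328, 150) [0.539 0.266 0.286]
(330, 140) [0.558 0.262 0.284]
(300, 20) [0.73  0.312 0.384]
(200, 20) [0.73  0.474 0.386]
(250, 45) [0.73  0.403 0.303]
(415, 100) [0.709 0.059 0.091]
(440, 60) [0.701 0.061 0.3  ]
(408, 135) [0.646 0.066 0.037]
0.55 [0, 0, 0, 0.29, 0.29, 0.29, 0.28, 0.27, 0, 0, 0, 0]
0.6 [0, 0, 0, 0, 0, 0, 0, 0, 0, 0, 0, 0]
0.65 [0.3, 0.3, 0.29, 0, 0, 0, 0, 0, 0, 0, 0, 0]
0.7 [0.3, 0.3, 0.3, 0, 0, 0, 0.44, 0.44, 0.44, 0.44, 0.44, 0.44]
0.75 [0.31, 0.31, 0.3, 0, 0, 0, 0.41, 0.28, 0.28, 0.28, 0.28, 0.28]
0.8 [0.31, 0.31, 0.3, 0, 0, 0, 0, 0, 0, 0, 0, 0]
0.85 [0.3, 0.3, 0.3, 0, 0, 0, 0, 0, 0, 0, 0, 0]
```

View pics/c1.png

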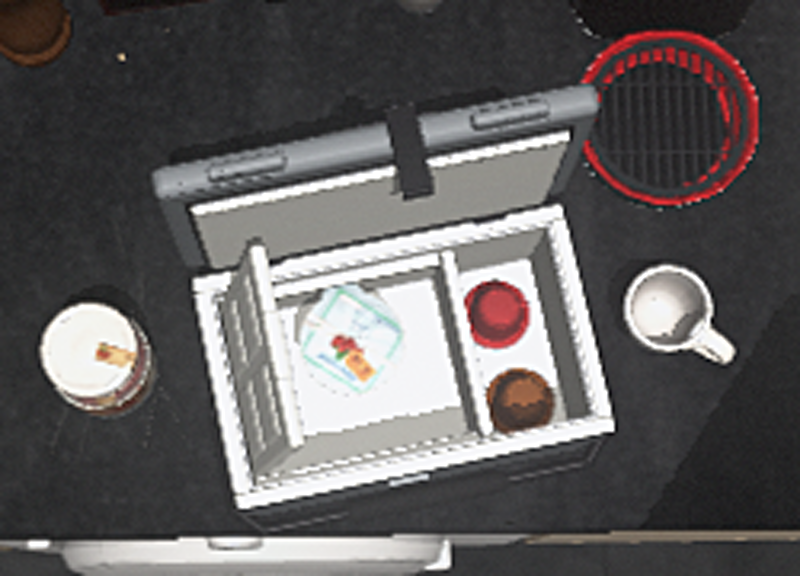

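View pics/c2.png

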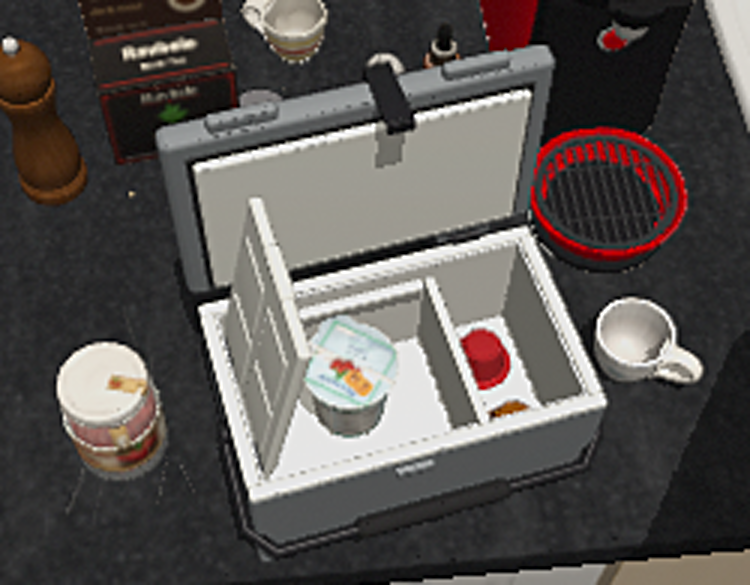

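The enlarged top crop shows the rim corners at crop pixels (197,280), (560,210), (613,428) and (240,505), with the panel's top edge running (258,243)-(298,440). The catch tongue is at (410,145), right of the lid's middle. Next I intersect the corner rays with z = 0.12.

```bash
cat >> h.py <<'E'
def hit(c,u,v,z):
    T=c["world_from_camera"];K=c["K"]
    r=T[:3,:3]@np.array([(u-K[0,2])/K[0,0],(v-K[1,2])/K[1,1],1]);o=T[:3,3]
    return o+r*(z-o[2])/r[2]
E
python3 - <<'E'
from h import *
d=pickle.load(open("d0.pkl","rb"))
for n,o,s,pts in(("top",(200,100),3.2,[(195,279),(562,206),(615,430),(240,507)]),("scene",(200,95),3,[(200,307),(529,227),(606,400),(252,497)])):
    q=np.array([hit(d[n],o[0]+x/s,o[1]+y/s,.12)[:2] for x,y in pts]);c=q.mean(0)
    ey=(q[0]-q[1]+q[3]-q[2]);ex=(q[0]-q[3]+q[1]-q[2])
    print(n,q.round(3).tolist(),c,"yaw from y",np.degrees(np.arctan2(-ey[0],ey[1])),"from x",np.degrees(np.arctan2(ex[1],ex[0])),np.linalg.norm(ey)/2,np.linalg.norm(ex)/2)
# icp-free check: rim points refine
from scipy.optimize import minimize
P=np.concatenate([cloud(d[n])[100:300,180:440].reshape(-1,3) for n in d])
q=P[(abs(P[:,2]-.12)<.003)]
def L(a,q):
    c,s=np.cos(a[2]),np.sin(a[2]);e=q[:,:2]-a[:2];return np.stack([c*e[:,0]+s*e[:,1],-s*e[:,0]+c*e[:,1]],1)
def f(a):
    l=abs(L(a,q));ins=(l[:,0]<.0775)&(l[:,1]<.125)&((l[:,0]>.0665)|(l[:,1]>.114));return -ins.sum()
best=min(((f((x,y,t)),x,y,t) for x in np.arange(c[0]-.01,c[0]+.01,.001) for y in np.arange(c[1]-.01,c[1]+.01,.001) for t in np.radians(np.arange(4,20,.5))));print(best,np.degrees(best[3]))
a=best[1:]
l=L(a,P)
m=(abs(l[:,0])<.06)&(P[:,2]>.245)&(l[:,1]>.06)&(l[:,1]<.125);print("panel top edge",np.median(l[m],0),np.median(P[m,2]),P[m,2].max())
m=(l[:,0]>.05)&(l[:,0]<.14)&(abs(l[:,1])<.12)&(P[:,2]>.27);print("lid top",np.percentile(l[m],[2,50,98],axis=0),np.percentile(P[m,2],[50,98]))
for z in(.2,.24):
  m=(abs(l[:,0])<.05)&(abs(P[:,2]-z)<.004)&(l[:,1]>.08)&(l[:,1]<.125);print("panel out face",z,np.median(l[m],0),m.sum())
  m=(l[:,0]>.05)&(l[:,0]<.14)&(abs(l[:,1])<.08)&(abs(P[:,2]-z)<.004);print("lid in face",z,np.median(l[m],0),m.sum())
E
```

```text
top [[0.509, 0.399], [0.555, 0.157], [0.406, 0.128], [0.36, 0.37]] [0.45737794 0.26355047] yaw from y 10.805920893690349 from x 10.969296697554789 0.24607144420865337 0.15161741935054196
scene [[0.508, 0.397], [0.555, 0.154], [0.409, 0.127], [0.361, 0.368]] [0.45840639 0.26152909] yaw from y 11.054442652747097 from x 10.835416238316332 0.24640161993130594 0.149297245351355
(np.int64(-2947), np.float64(0.45840639096465985), np.float64(0.2635290917037892), np.float64(0.19198621771937624)) 11.0
panel top edge [-0.00370641  0.07931038] 0.2528990666974601 0.25871268805004555
lid top [[ 0.0633503  -0.11393535]
 [ 0.09242652 -0.00694214]
 [ 0.10814881  0.11456091]] [0.27954019 0.28950882]
panel out face 0.2 [0.00010916 0.09447243] 102
lid in face 0.2 [ 0.07778274 -0.00676092] 285
panel out face 0.24 [-0.0038366   0.08504476] 115
lid in face 0.24 [0.07937909 0.00439812] 316
```

Emit:
step_arm --pt "34 34 14 0 0 -0.8 -1" --pt "34 34 14 0 0 -0.8 -1" --pt "34 34 14 0 0 -0.8 -1" --pt "34 34 14 0 0 -0.8 -1" --pt "34 34 14 0 0 -0.7 -1"

```text
clock: 0.6
tcp_pos: [0.3183, -0.3843, 0.3014]
orientation: [-0.0, 0.995, 0.095, -0.0]
wrist_force: [0.6, 0.1, 0.4]
finger_gap: 0.0121
grip_force: 0.0
```

Emit:
step_arm --pt "16 46 6 0 0 0 -1" --pt "16 46 6 0 0 0 -1" --pt "16 46 6 0 0 0 -1" --pt "16 46 6 0 0 0 -1" --pt "16 46 6 0 0 0 -1"

```text
clock: 1.1
tcp_pos: [0.3975, -0.154, 0.3312]
orientation: [-0.0, 0.995, 0.096, -0.0]
wrist_force: [0.6, 0.6, 0.7]
finger_gap: -0.0
grip_force: 0.0
```

Emit:
step_arm --pt "0 48 0 0 0 0 -1" --pt "0 48 0 0 0 0 -1" --pt "0 48 0 0 0 0 -1" --pt "0 48 0 0 0 0 -1" --pt "0 48 0 0 0 0 -1"

```text
clock: 1.6
tcp_pos: [0.3968, 0.0859, 0.3311]
orientation: [0.0, 0.995, 0.096, 0.0]
wrist_force: [1.1, -1.6, -0.4]
finger_gap: -0.0001
grip_force: 0.0
```

Emit:
step_arm --pt "2 48 0 0 0 0 -1" --pt "2 48 0 0 0 0 -1" --pt "2 48 0 0 0 0 -1" --pt "2 48 0 0 0 0 -1" --pt "2 48 0 0 0 0 -1"

```text
clock: 2.1
tcp_pos: [0.4295, 0.2412, 0.3309]
orientation: [-0.034, 0.988, 0.152, -0.006]
wrist_force: [-0.5, -0.4, -0.1]
finger_gap: -0.0004
grip_force: 0.0
```

```bash
python3 - <<'E'
from workcell import *
import cv2
s=get_state();print({k:s[k].round(3) if hasattr(s[k],'round') else s[k] for k in s})
cv2.imwrite("pics/s2.png",read_camera("scene")["image"][:,:,::-1])
E
```

```text
{'clock': 2.1, 'joint_pos': array([0.305, 0.136, 0.059, 1.496, 0.07 , 3.141]), 'qvel': array([0.322, 0.378, 0.429, 0.05 , 0.191, 0.002]), 'tau': array([ -0.884, -40.104,  28.559,   0.05 ,   0.088,  -0.   ]), 'tcp_pos': array([0.43 , 0.241, 0.331]), 'orientation': array([-0.034,  0.988,  0.152, -0.006]), 'wrist_force': array([-0.498, -0.396, -0.141]), 'ft_torque': array([-0.003, -0.012,  0.032]), 'grip_force': 0.0, 'finger_gap': -0.00044729777135143556}
```

View pics/s2.png

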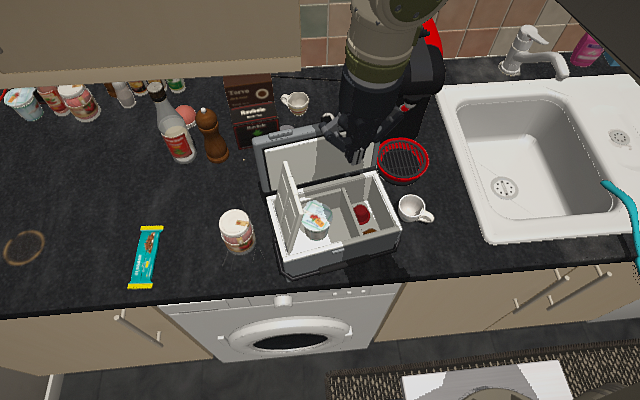

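The arm hovers above the box and nothing was touched. The last joint is at its limit, so I'll use the quarter-turned yaw (about 101°) instead.

```bash
cat > g.py <<'E'
from workcell import *
import numpy as np
from scipy.spatial.transform import Rotation as R
C=np.array([.4585,.263]);Y=np.radians(11);ex=np.array([np.cos(Y),np.sin(Y)]);ey=np.array([-ex[1],ex[0]])
def rotv(yaw=101):
    w,x,y,z=get_state()["orientation"];cur=R.from_quat([x,y,z,w])
    return np.degrees((R.from_euler('z',yaw,degrees=True)*R.from_euler('x',180,degrees=True)*cur.inv()).as_rotvec()).round(2)
def box(p=None):
    p=get_state()["tcp_pos"] if p is None else p
    e=np.array(p[:2])-C;return np.r_[e@ex,e@ey,p[2]].round(4)
def world(x,y): return (C+x*ex+y*ey).round(4)
E
python3 -c "
from g import *
print(rotv(),box(),world(-.015,.145))"
```

```text
[-2.27 -3.9  83.28] [-0.0305 -0.0138  0.3303] [0.4161 0.4025]
```

Emit:
step_arm --pt "0 0 10 -0.2 -0.4 8.3 -1" --pt "0 0 10 -0.2 -0.4 8.3 -1" --pt "0 0 0 -0.2 -0.4 8.3 -1" --pt "0 0 0 -0.2 -0.4 8.3 -1" --pt "0 0 0 -0.2 -0.4 8.3 -1"

```text
clock: 2.65
tcp_pos: [0.4297, 0.2398, 0.3509]
orientation: [-0.019, 0.869, 0.495, -0.002]
wrist_force: [-0.0, -0.2, -0.3]
finger_gap: -0.0001
grip_force: 0.0
```

Emit:
step_arm --pt "0 0 0 -0.2 -0.4 8.3 -1" --pt "0 0 0 -0.2 -0.4 8.3 -1" --pt "0 0 0 -0.2 -0.4 8.3 -1" --pt "0 0 0 -0.2 -0.4 8.3 -1" --pt "0 0 0 -0.2 -0.4 8.3 -1"

```text
clock: 3.15
tcp_pos: [0.4296, 0.2397, 0.3508]
orientation: [-0.001, 0.637, 0.771, 0.002]
wrist_force: [-0.4, -0.1, 0.7]
finger_gap: -0.0001
grip_force: 0.0
```

```bash
python3 -c "
from g import *
print(rotv(),box(),get_state()['tcp_pos'],get_state()['joint_pos'].round(2))"
```

```text
[-0.25  0.04  0.2 ] [-0.0328 -0.0173  0.3508] [0.42957458 0.23974575 0.35079924] [0.34 0.14 0.12 1.54 0.   1.73]
```

Emit:
step_arm --pt "-3 41 0 0 0 0 -1" --pt "-4 41 0 0 0 0 -1" --pt "-3 41 0 0 0 0 -1" --pt "-4 40 0 0 0 0 -1" --pt "0 0 0 0 0 0 -1"

```text
clock: 3.65
tcp_pos: [0.4148, 0.4066, 0.3494]
orientation: [-0.002, 0.638, 0.77, 0.002]
wrist_force: [0.3, 0.0, 0.4]
finger_gap: 0.0
grip_force: 0.0
```

Emit:
step_arm --pt "0 0 -42 0 0 0 -1" --pt "0 0 -42 0 0 0 -1" --pt "0 0 -40 0 0 0 -1" --pt "0 0 0 0 0 0 -1"

```text
clock: 4.05
tcp_pos: [0.4121, 0.3996, 0.2207]
orientation: [-0.003, 0.64, 0.769, -0.004]
wrist_force: [-0.7, -0.8, -0.0]
finger_gap: -0.0001
grip_force: 0.0
```

```bash
python3 - <<'E'
from g import *
b=box();print(b,get_state()['wrist_force'])
# planned tool centre path, r=.125, half width .011, overpush 0
for th in np.radians([76,68,60,52,44,36,28,20,12,6,0]):
    y=.108-.125*np.cos(th)+.008*np.sin(th)+.011; z=.106+.125*np.sin(th)+.008*np.cos(th)
    w=world(b[0],y);print(round(np.degrees(th)),round(y,3),round(z,3),w)
E
```

```text
[-0.0195  0.1429  0.2207] [-0.74736632 -0.78221713 -0.03181662]
76 0.097 0.229 [0.4209 0.354 ]
68 0.08 0.225 [0.4242 0.3374]
60 0.063 0.218 [0.4273 0.3215]
52 0.048 0.209 [0.4301 0.3067]
44 0.035 0.199 [0.4327 0.2933]
36 0.023 0.186 [0.4351 0.2814]
28 0.012 0.172 [0.437  0.2714]
20 0.004 0.156 [0.4385 0.2635]
12 -0.002 0.14 [0.4397 0.2577]
6 -0.004 0.127 [0.4402 0.2549]
0 -0.006 0.114 [0.4405 0.2534]
```

Emit:
step_arm --pt "4 -23 4 0 0 0 -1" --pt "5 -23 4 0 0 0 -1" --pt "3 -17 -4 0 0 0 -1" --pt "3 -16 -7 0 0 0 -1"

```text
clock: 4.45
tcp_pos: [0.4324, 0.3236, 0.2268]
orientation: [-0.0, 0.64, 0.768, 0.005]
wrist_force: [0.4, 2.0, 1.3]
finger_gap: 0.0001
grip_force: 0.7
```

Emit:
step_arm --pt "3 -15 -9 0 0 0 -1" --pt "3 -13 -10 0 0 0 -1" --pt "2 -12 -13 0 0 0 -1" --pt "2 -10 -14 0 0 0 -1"

```text
clock: 4.85
tcp_pos: [0.4424, 0.2728, 0.18]
orientation: [0.0, 0.64, 0.768, 0.004]
wrist_force: [0.7, -1.7, 3.2]
finger_gap: -0.0001
grip_force: 1.5
```

Emit:
step_arm --pt "1 -8 -16 0 0 0 -1" --pt "1 -6 -16 0 0 0 -1" --pt "1 -3 -12 0 0 0 -1" --pt "0 -2 -8 0 0 0 -1" --pt "0 0 0 0 0 0 -1"

```text
clock: 5.35
tcp_pos: [0.4435, 0.2546, 0.1257]
orientation: [-0.001, 0.64, 0.769, 0.002]
wrist_force: [-0.5, -0.1, 0.6]
finger_gap: -0.0002
grip_force: 0.0
```

```bash
python3 - <<'E'
from g import *
from h import cloud
b=box();print(b,get_state()['wrist_force'])
c=read_camera("scene");import cv2
P=cloud(c).reshape(-1,3);e=P[:,:2]-C;l=np.c_[e@ex,e@ey]
m=(abs(l[:,0])<.05)&(l[:,1]<.11)&(l[:,1]>-.05)&(P[:,2]<.2)&(P[:,2]>.02)
for y in np.arange(-.05,.11,.02):
    k=m&(abs(l[:,1]-y)<.005);print(y.round(3),np.percentile(P[k,2],[10,50,90]).round(3) if k.any() else None)
cv2.imwrite("pics/s3.png",cv2.resize(c["image"][95:290,200:450,::-1],None,fx=3,fy=3))
E
```

```text
[-0.0163 -0.0054  0.1257] [-0.49731493 -0.12926986  0.56686963]
-0.05 [0.1   0.102 0.103]
-0.03 [0.125 0.126 0.127]
-0.01 [0.123 0.125 0.18 ]
0.01 [0.121 0.124 0.181]
0.03 [0.119 0.12  0.123]
0.05 [0.117 0.119 0.121]
0.07 [0.115 0.117 0.118]
0.09 [0.112 0.114 0.116]
```

View pics/s3.png

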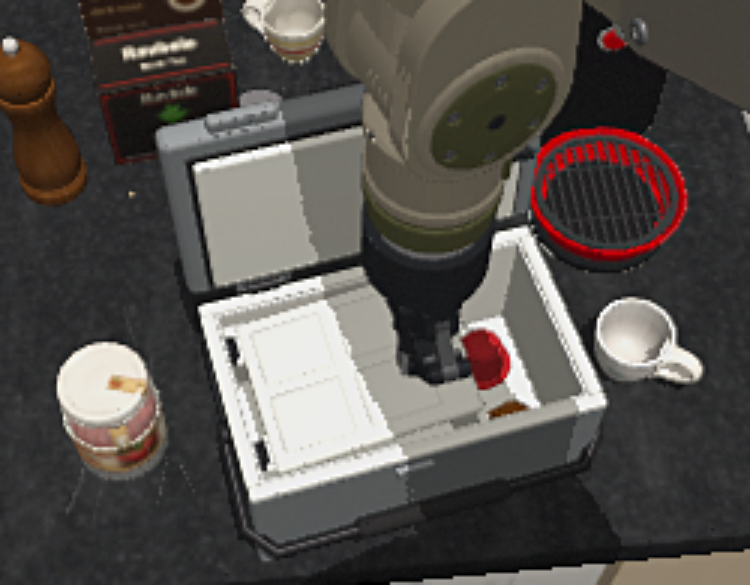

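The panel is almost flat (about 6° left). I'll press on down.

Emit:
step_arm --pt "0 0 -6 0 0 0 -1" --pt "0 0 -5 0 0 0 -1" --pt "0 0 -3 0 0 0 -1" --pt "0 0 -2 0 0 0 -1" --pt "0 0 0 0 0 0 -1"

```text
clock: 5.9
tcp_pos: [0.444, 0.2552, 0.1118]
orientation: [-0.001, 0.639, 0.769, 0.003]
wrist_force: [-3.0, -1.7, 12.2]
finger_gap: -0.0001
grip_force: 5.9
```

Emit:
step_arm --pt "0 0 -1 0 0 0 -1" --pt "0 0 0 0 0 0 -1" --pt "0 0 40 0 0 0 -1" --pt "0 0 48 0 0 0 -1" --pt "0 0 48 0 0 0 -1"

```text
clock: 6.4
tcp_pos: [0.443, 0.2549, 0.2464]
orientation: [-0.002, 0.64, 0.769, 0.002]
wrist_force: [1.1, -0.1, -0.3]
finger_gap: -0.0
grip_force: 0.0
```

Emit:
step_arm --pt "0 0 48 0 0 0 -1" --pt "0 0 48 0 0 0 -1" --pt "0 0 14 0 0 0 -1" --pt "0 0 0 0 0 0 -1"

```text
clock: 6.8
tcp_pos: [0.4448, 0.2556, 0.358]
orientation: [0.0, 0.639, 0.769, 0.005]
wrist_force: [0.2, 0.1, -0.3]
finger_gap: -0.0001
grip_force: 0.0
```

```bash
python3 - <<'E'
from g import *
from h import cloud
b=box();print(b,get_state()['tcp_pos'],rotv(),world(.145,.035))
c=read_camera("scene")
P=cloud(c).reshape(-1,3);e=P[:,:2]-C;l=np.c_[e@ex,e@ey]
for y in np.arange(-.05,.11,.02):
    k=(abs(l[:,0])<.05)&(abs(l[:,1]-y)<.005)&(P[:,2]<.2)&(P[:,2]>.02);print(y.round(3),np.percentile(P[k,2],[10,50,90]).round(3) if k.any() else None)
E
```

```text
[-0.0148 -0.0047  0.358 ] [0.44484001 0.25556924 0.3580207 ] [-0.41  0.37  0.51] [0.5942 0.325 ]
-0.05 [0.1   0.101 0.102]
-0.03 [0.11  0.111 0.113]
-0.01 [0.111 0.113 0.114]
0.01 [0.111 0.112 0.114]
0.03 [0.111 0.112 0.114]
0.05 [0.111 0.112 0.114]
0.07 [0.111 0.113 0.114]
0.09 [0.11  0.112 0.114]
```

The panel is flat at 112 mm. Next I go over and behind the lid.

Emit:
step_arm --pt "30 14 0 0 0 0 -1" --pt "30 14 0 0 0 0 -1" --pt "30 14 0 0 0 0 -1" --pt "30 14 0 0 0 0 -1" --pt "30 14 0 0 0 0 -1"

```text
clock: 7.35
tcp_pos: [0.5943, 0.3254, 0.3524]
orientation: [-0.002, 0.64, 0.769, 0.001]
wrist_force: [0.7, 0.4, -0.3]
finger_gap: 0.0003
grip_force: 0.0
```

```bash
python3 - <<'E'
from g import *
import cv2
b=box();s=get_state();print(b,s['tcp_pos'],rotv(),s['joint_pos'].round(2),s['wrist_force'].round(1))
a=read_camera("top")["image"][0:280,150:470,::-1];cv2.imwrite("pics/t4.png",cv2.resize(a,None,fx=2,fy=2))
E
```

```text
[0.1452 0.0353 0.3524] [0.59430096 0.32537588 0.35241065] [-0.2  -0.13  0.52] [0.38 0.57 0.73 1.74 0.   1.77] [ 0.7  0.4 -0.3]
```

View pics/t4.png

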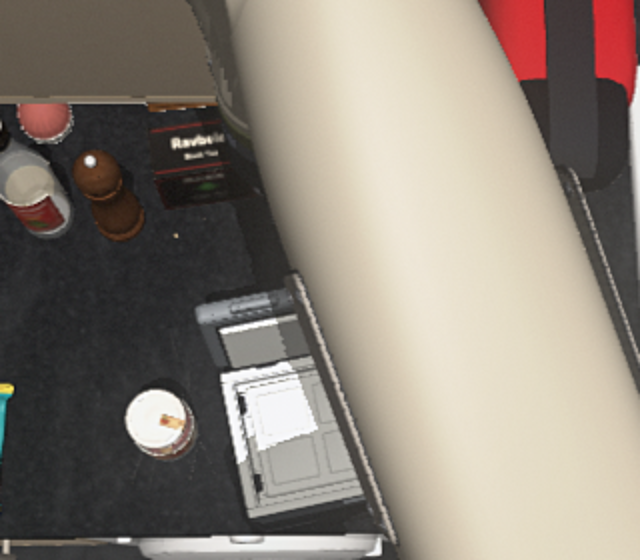

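The arm hides the lid but nothing is touched; the panel lies flat with the jar in place. I'll descend behind the lid.

Emit:
step_arm --pt "0 0 -36 0 0 0 -1" --pt "0 0 -36 0 0 0 -1" --pt "0 0 -33 0 0 0 -1" --pt "0 0 0 0 0 0 -1"

```text
clock: 7.8
tcp_pos: [0.5895, 0.3233, 0.2414]
orientation: [-0.005, 0.64, 0.769, -0.004]
wrist_force: [-0.8, -1.3, -0.1]
finger_gap: -0.0001
grip_force: 0.0
```

```bash
python3 - <<'E'
from g import *
b=box();print(b,get_state()['tcp_pos'])
p0=None
for th in np.radians([90,82,74,66,58,50,42,34,26,18,10,4,0]):
    x=.0795-.130*np.cos(th)+.0235*np.sin(th)+.013; z=.12+.130*np.sin(th)+.0235*np.cos(th)
    w=world(x,.035);p=np.r_[w,z]*1000;print(round(np.degrees(th)),p.round(), None if p0 is None else (p-p0).round());p0=p
E
```

```text
[0.1401 0.0342 0.2414] [0.58947675 0.32333254 0.24140504]
90 [566. 320. 250.] None
82 [548. 316. 252.] [-18.  -4.   2.]
74 [530. 312. 251.] [-18.  -4.  -1.]
66 [512. 309. 248.] [-18.  -4.  -3.]
58 [495. 306. 243.] [-17.  -3.  -6.]
50 [478. 302. 235.] [-16.  -3.  -8.]
42 [463. 300. 224.] [-15.  -3. -10.]
34 [450. 297. 212.] [-14.  -3. -12.]
26 [438. 295. 198.] [-12.  -2. -14.]
18 [428. 293. 183.] [-10.  -2. -16.]
10 [421. 291. 166.] [ -7.  -1. -17.]
4 [417. 291. 153.] [ -4.  -1. -13.]
0 [415. 290. 144.] [-2. -0. -9.]
```

Emit:
step_arm --pt "-12 -2 4 0 0 0 -1" --pt "-12 -2 3 0 0 0 -1" --pt "-18 -4 2 0 0 0 -1" --pt "-18 -4 -1 0 0 0 -1"

```text
clock: 8.2
tcp_pos: [0.5349, 0.3136, 0.2601]
orientation: [-0.0, 0.64, 0.769, 0.004]
wrist_force: [3.2, 3.0, 2.3]
finger_gap: -0.0
grip_force: 1.8
```

Emit:
step_arm --pt "-18 -4 -3 0 0 0 -1" --pt "-17 -3 -6 0 0 0 -1" --pt "-16 -3 -8 0 0 0 -1" --pt "-15 -3 -10 0 0 0 -1"

```text
clock: 8.6
tcp_pos: [0.4686, 0.3005, 0.2337]
orientation: [0.0, 0.64, 0.769, 0.005]
wrist_force: [1.2, -0.2, 4.3]
finger_gap: -0.0
grip_force: 1.8
```

```bash
python3 - <<'E'
from g import *
b=box();s=get_state();print(b,s['tcp_pos'],s['wrist_force'].round(1),rotv())
E
```

```text
[0.0171 0.0349 0.2337] [0.46863005 0.30048647 0.23374132] [ 1.2 -0.2  4.3] [-0.4   0.35  0.52]
```

Emit:
step_arm --pt "-14 -3 -14 0 0 0 -1" --pt "-12 -2 -17 0 0 0 -1" --pt "-10 -2 -18 0 0 0 -1" --pt "-7 -1 -17 0 0 0 -1"

```text
clock: 9.0
tcp_pos: [0.4242, 0.292, 0.1665]
orientation: [-0.001, 0.639, 0.769, 0.003]
wrist_force: [-2.4, -1.4, 4.2]
finger_gap: -0.0002
grip_force: 2.1
```

Emit:
step_arm --pt "-4 -1 -12 0 0 0 -1" --pt "-2 0 -6 0 0 0 -1" --pt "0 0 -3 0 0 0 -1" --pt "0 0 0 0 0 0 -1"

```text
clock: 9.4
tcp_pos: [0.4193, 0.2911, 0.1447]
orientation: [-0.001, 0.64, 0.769, 0.003]
wrist_force: [0.6, 0.5, 0.4]
finger_gap: -0.0
grip_force: 0.0
```

Emit:
step_arm --pt "0 0 -2 0 0 0 -1" --pt "0 0 -2 0 0 0 -1" --pt "0 0 -1 0 0 0 -1" --pt "0 0 0 0 0 0 -1"

```text
clock: 9.8
tcp_pos: [0.4198, 0.2914, 0.1431]
orientation: [-0.0, 0.64, 0.769, 0.004]
wrist_force: [-8.6, -3.4, 23.9]
finger_gap: 0.0002
grip_force: 11.9
```

Emit:
step_arm --pt "0 0 40 0 0 0 -1" --pt "0 0 40 0 0 0 -1" --pt "0 0 0 0 0 0 -1"

```text
clock: 10.1
tcp_pos: [0.4223, 0.2925, 0.2253]
orientation: [0.001, 0.64, 0.769, 0.007]
wrist_force: [1.4, 0.2, -0.3]
finger_gap: 0.0001
grip_force: 0.0
```

```bash
python3 - <<'E'
from g import *
from h import cloud
import cv2
b=box();s=get_state();print(b,s['tcp_pos'],rotv(),world(-.0585,-.060))
c=read_camera("scene")
p=cloud(c);P=p.reshape(-1,3);e=P[:,:2]-C;l=np.c_[e@ex,e@ey]
for x in(-.06,-.03,0,.03,.06):
  for y in(-.09,.06,.1):
    k=(abs(l[:,0]-x)<.006)&(abs(l[:,1]-y)<.006)&(P[:,2]<.2);print(x,y,np.median(P[k,2]).round(4) if k.any() else None)
k=(abs(l[:,0]+.055)<.025)&(abs(l[:,1])<.06)&(P[:,2]>.15)&(P[:,2]<.16)&(c["image"].reshape(-1,3).max(1)<70);print("knob",k.sum(),l[k].min(0) if k.any() else 0,l[k].max(0) if k.any() else 0)
cv2.imwrite("pics/s5.png",cv2.resize(c["image"][95:290,200:450,::-1],None,fx=3,fy=3))
E
```

```text
[-0.0299  0.0359  0.2253] [0.42229129 0.29249913 0.22526554] [-0.55  0.64  0.53] [0.4125 0.1929]
-0.06 -0.09 0.1423
-0.06 0.06 0.1428
-0.06 0.1 0.1423
-0.03 -0.09 0.1441
-0.03 0.06 0.1439
-0.03 0.1 0.1435
0 -0.09 0.1447
0 0.06 0.1439
0 0.1 0.143
0.03 -0.09 0.1447
0.03 0.06 0.1447
0.03 0.1 0.1437
0.06 -0.09 0.1436
0.06 0.06 0.1426
0.06 0.1 0.1426
knob 86 [-0.07294546 -0.0214213 ] [-0.04611879 -0.00616797]
```

View pics/s5.png

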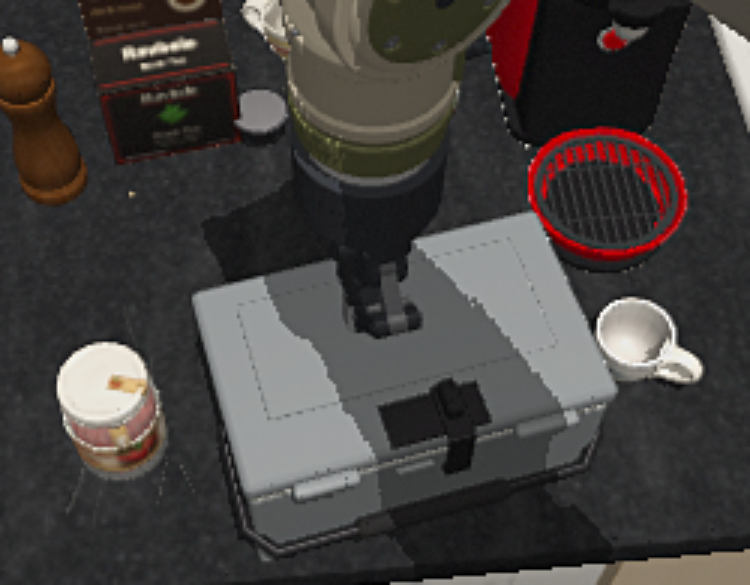

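The lid is flat and shut. The knob spans y -21 to -8 mm in the box frame, on its black track. Next I go to its right side.

Emit:
step_arm --pt "-4 -34 0 0 0 0 -1" --pt "-3 -34 0 0 0 0 -1" --pt "-3 -32 0 0 0 0 -1" --pt "0 0 -25 0 0 0 -1" --pt "0 0 -15 0 0 0 -1"

```text
clock: 10.65
tcp_pos: [0.4084, 0.1897, 0.1775]
orientation: [-0.001, 0.641, 0.768, 0.002]
wrist_force: [-0.7, 0.1, -0.8]
finger_gap: -0.0004
grip_force: 0.0
```

Emit:
step_arm --pt "0 0 -20 0 0 0 -1" --pt "0 0 -10 0 0 0 -1" --pt "0 0 -5 0 0 0 -1" --pt "0 0 0 0 0 0 -1"

```text
clock: 11.05
tcp_pos: [0.4084, 0.1909, 0.1436]
orientation: [-0.001, 0.64, 0.769, 0.002]
wrist_force: [-0.2, 0.0, 0.3]
finger_gap: -0.0002
grip_force: 0.0
```

```bash
python3 -c "
from g import *
print(rotv(),box(),get_state()['wrist_force'].round(1))"
```

```text
[-0.26 -0.    0.52] [-0.0629 -0.0612  0.1436] [-0.2  0.   0.3]
```

Emit:
step_arm --pt "2 0 4 0 0 0 -1" --pt "-2 12 0 0 0 0 -1" --pt "-2 10 0 0 0 0 -1" --pt "-1 8 0 0 0 0 -1" --pt "-2 8 0 0 0 0 -1"

```text
clock: 11.55
tcp_pos: [0.4042, 0.2297, 0.1487]
orientation: [-0.0, 0.639, 0.769, 0.003]
wrist_force: [2.0, -2.0, 1.7]
finger_gap: 0.0003
grip_force: 1.2
```

Emit:
step_arm --pt "-1 5 0 0 0 0 -1" --pt "-1 4 0 0 0 0 -1" --pt "-1 3 0 0 0 0 -1" --pt "0 0 0 0 0 0 -1"

```text
clock: 11.95
tcp_pos: [0.4004, 0.2414, 0.1481]
orientation: [-0.001, 0.639, 0.769, 0.002]
wrist_force: [-0.6, 0.1, -0.4]
finger_gap: 0.0
grip_force: 0.0
```

```bash
python3 -c "
from g import *
print(rotv(),box(),get_state()['wrist_force'].round(1))"
```

```text
[-0.31  0.04  0.49] [-0.0612 -0.0101  0.1481] [-0.6  0.1 -0.4]
```

Emit:
step_arm --pt "0 2 0 0 0 0 -1" --pt "-1 2 0 0 0 0 -1" --pt "0 0 0 0 0 0 -1"

```text
clock: 12.25
tcp_pos: [0.4, 0.2429, 0.1481]
orientation: [0.001, 0.64, 0.768, 0.001]
wrist_force: [2.6, -8.5, 1.3]
finger_gap: 0.0001
grip_force: 4.6
```

Emit:
step_arm --pt "0 1 0 0 0 0 -1" --pt "0 0 0 0 0 0 -1"

```text
clock: 12.45
tcp_pos: [0.4, 0.243, 0.1481]
orientation: [0.001, 0.64, 0.768, -0.0]
wrist_force: [2.3, -10.8, 2.5]
finger_gap: -0.0
grip_force: 6.1
```

Emit:
step_arm --pt "2 -12 0 0 0 0 -1" --pt "0 -10 10 0 0 0 -1" --pt "0 0 45 0 0 0 -1" --pt "0 0 45 0 0 0 -1" --pt "0 -30 30 0 0 0 -1"

```text
clock: 12.95
tcp_pos: [0.4024, 0.1952, 0.2818]
orientation: [-0.001, 0.638, 0.77, 0.005]
wrist_force: [1.1, -0.6, 0.2]
finger_gap: -0.0
grip_force: 0.0
```

Emit:
step_arm --pt "0 -45 10 0 0 0 -1" --pt "0 -45 0 0 0 0 -1" --pt "0 -45 0 0 0 0 -1" --pt "0 -40 0 0 0 0 -1" --pt "0 0 0 0 0 0 -1"

```text
clock: 13.45
tcp_pos: [0.4017, 0.015, 0.289]
orientation: [-0.0, 0.642, 0.766, 0.003]
wrist_force: [-0.5, 0.9, -0.2]
finger_gap: 0.0001
grip_force: 0.0
```

```bash
python3 - <<'E'
from g import *
from h import cloud
import cv2
c=read_camera("scene")
p=cloud(c);P=p.reshape(-1,3);e=P[:,:2]-C;l=np.c_[e@ex,e@ey]
for x in(-.06,0,.06): print([np.median(P[(abs(l[:,0]-x)<.006)&(abs(l[:,1]-y)<.006)&(P[:,2]<.2),2]).round(4) for y in(-.09,.06,.1)])
k=(abs(l[:,0]+.055)<.025)&(abs(l[:,1])<.06)&(P[:,2]>.15)&(P[:,2]<.16)&(c["image"].reshape(-1,3).max(1)<70);print("knob",k.sum(),l[k].min(0),l[k].max(0))
cv2.imwrite("pics/s6.png",cv2.resize(c["image"][95:290,200:450,::-1],None,fx=3,fy=3))
E
```

```text
[np.float64(0.1428), np.float64(0.1429), np.float64(0.1426)]
[np.float64(0.1442), np.float64(0.1441), np.float64(0.1433)]
[np.float64(0.1427), np.float64(0.1425), np.float64(0.1429)]
knob 80 [-0.07234236  0.0023038 ] [-0.04797477  0.01396709]
```

View pics/s6.png

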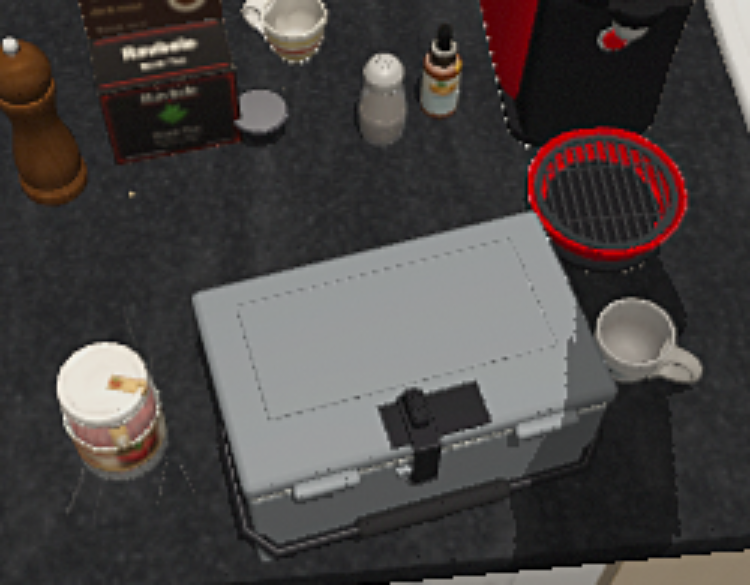

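The lid is flat and shut. The knob has moved about 23 mm left onto its stop, with the tongue over the keeper at about (425,465). The jar and cup have not moved.

```bash
python3 -c "
from workcell import *
print(hand_in())"
```

```text
the job is handed in; nothing more can be done
None
```

The cool panel is flat, the lid is pressed fully shut and the catch is pushed left to its stop; the jar and cup haven't moved, and the job was handed in at about 13.5 s.

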